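# Set up the engraver's block for a copper seal

### The job

Build up the engraver's block on the round blue base, from the bottom: lay the black rubber cushion flat in the base's recess, stand the steel block in the cushion, lay the copper blank in the recess of the block's top, and last put the green cap over the blank and block. Each piece must be fully home and level before the next one goes on; leave the yellow and the white blank lying where they are.

Things in the scene. Friction and masses are not known exactly. Their poses are not given: they have to be found in the camera images.
- base: Round blue base, fixed to the bench but at a new place each start: 110 mm diameter, 14 mm high, with a round recess in its top, 64 mm diameter and 5 mm deep (white floor at 9 mm). Origin: centre of the underside, z up. The cushion has 2 mm of play all round in it.
- cushion: Loose black rubber ring (stiff), 60 mm outer diameter, 34 mm bore right through, 18 mm high, 60 g, lying flat. Origin: centre of the underside, z up. All seven listed things start on the bench (z = 0), at least 115 mm apart centre to centre; a grey stone, a graver and a small brass loupe, none over 32 mm high, lie among them as evenly spaced.
- block: Loose steel block, upright, 42 mm high, 0.4 kg. Foot: 30 mm diameter, 8 mm high, 2 mm of play all round in the cushion's bore. Body above: 50 mm diameter, from 8 to 42 mm. In its top a round recess (white floor), 44 mm diameter, 3 mm deep. Origin: centre of the foot's underside, z up. Home, its shoulder rests on the cushion and its origin is 10 mm above the cushion's.
- copper_blank: Loose copper-coloured disc (reddish brown), 40 mm diameter, 12 mm thick, 130 g, lying flat. Origin: centre of the underside, z up. It has 2 mm of play all round in the block's recess, stands 9 mm proud of the block's rim when home, and there its origin is 39 mm above the block's.
- yellow_blank: Loose yellow lacquered disc of the same size (40 mm diameter, 12 mm thick); not wanted, to be left alone. Origin: centre of the underside.
- white_blank: Loose white enamelled disc of the same size (40 mm diameter, 12 mm thick); not wanted, to be left alone. Origin: centre of the underside.
- cap: Loose green plastic ring cap, 60 mm outer diameter, 18 mm high, 50 g, open side down, its top with a 30 mm window up. Inside: skirt 54 mm diameter, 14 mm deep, 3 mm wall; top 4 mm thick. Origin: centre of the lower edge, z up. Home, its top rests on the blank, the skirt reaches 5 mm down over the block's body (2 mm play all round) and its origin is 37 mm above the block's.
Things that resemble listed ones, but are neither listed nor needed, are in the scene too. Several things look just like the cushion: the one meant starts farthest to the robot's left.

How it is judged:
By the outcome, as a careful person would: the job done as asked, in the order asked, and still so for the second after the job is handed in, with the robot touching nothing.
It also fails if it takes over 115 s, if anything falls off the work surface, if the arm or the gripper's body presses on something with over 40 N, if the wrist force passes 120 N, or if a joint passes its speed limit or range.

### The arm

A 7-joint arm with a two-finger parallel gripper is mounted at the origin on the work surface. World frame = base frame: x ahead of the robot, y to its left, z up, the work surface at z = 0. Lengths are in m, angles in rad, forces in N, time in s.
With the tool pointing down it reaches from about 0.35 to 0.9 m from the base axis. Payload 8.1 kg.
Tool frame: the origin (TCP) lies between the finger pads; the fingertips stand 22 mm ahead of it and the grasp point (between the pads) lies 3 mm ahead of it (arm.tip_reach is the distance from the TCP to the fingertips, in m); z points along the fingers, y is the line along which they close (so a half turn about z gives the same grasp; the last joint's range is limited). The gripper opens to 92 mm and grips with 3 to 60 N. Pads are 19 mm wide; open, the fingers measure 130 mm over their backs; the gripper's body (75 mm by 190 mm) begins 47 mm behind the grasp point.
Start: joints at [1.079, 0.434, 0.025, 1.573, -0.012, 1.134, -0.075], TCP at [0.237, -0.578, 0.249] pointing down, gripper open.
Joint ranges: [-2.62, 2.62], [-0.44, 2.09], [-1.27, 1.32], [0.08, 2.57], [-1.32, 4.46], [0.12, 2], [-2.74, 2.74]. Speed limits (rad/s): [2.22, 2.22, 3.01, 3.01, 3.14, 3.14, 3.14].

### API

Orientations are given as a rotation vector (axis times angle).
In Python, from cell import telemetry, vision, job, arm gives the robot as it stands. The module is installed in compiled form; this text tells all that it offers.
- The arm moves only by the shell command python3 -m creep 'ROWS' [FORCE]. ROWS is text: rows parted by semicolons, each of 7 numbers parted by spaces: the finger opening in cm, from 0 to 9.18, then the shift along the tool's x, y, z in cm, then the turn, a rotation vector about the tool's x, y, z in degrees. A call has 1 to 5 rows; each row is the pose to reach, as a shift and turn from the pose commanded when the call began, along the tool's axes at that moment; what a row does not reach only later rows make up. A row lasts 1/8 s, in which the tool goes at most 62.5 mm and 10.7 degrees, less where a joint would pass 70% of its speed; a pose out of reach is approached as far as the arm can. A call with a gripper value outside its range is refused whole. The fingers move at their own pace and stop on an object; FORCE is the grip in N (left out, the last holds). Time passes only in rows, so rows that repeat a pose let the fingers close. It gives the time, the measured TCP pose, the force, the opening and the grip force at its end, in the units of the state.
- telemetry.observe(): the state, without advancing time (a new reading comes with each control period).
- vision.get_image(name): name is "scene" or "side" or "wrist"; returns the picture (384x512x3 uint8, red, green, blue); there is no depth.
- vision.camera_info(name): a dict with "fov_y" (degrees; the focal length in pixels is half the picture's height over the tangent of half this angle, whatever the lens; pixels are square), "cx", "cy" (the principal point, pixels), "extrinsics" (4x4, takes a point from camera to world coordinates). Camera axes: x right, y down, z forward; pixel columns grow to the right and rows downward; lengths in m; the calibration is good to about 2 mm. A picture is of the moment at which its call begins: read the wrist's pose just before it. camera_info takes no time and is no camera call; for the wrist camera it gives the pose at the moment of the call.
- job.sign_off(): hands the job in; it is judged then, once.
The state is a dict: "clock": time; "joints": joint angles; "dq": joint speeds; "joint_efforts": joint torques, N m; "position": TCP position; "ee_rot": TCP orientation; "force": force on the tool from outside, world axes, zero at the start; "ft_torque": the same for the moment, N m; "width": opening from 0.0 (shut) to 1.0 (fully open); "gripper_force": force on a finger pad.
Only numpy, scipy, OpenCV 4.12 (cv2) and the standard library are available. Lean on these libraries where they do the work, as an engineer would, in place of code of your own. Each camera call takes 0.05 s, during which the arm holds its last target. There are 200 camera calls.

## Working session

There is one attempt and no reset: what is moved stays moved. The work goes in short steps, Python scripts to look and compute and a shell command to move; the robot and the scene stay as the last step left them, time stands still between calls to the robot, and variables do not carry over. Pictures are saved under pics/ and viewed, at most 14 in all, crops included, and the job is handed in when it is done.

```bash
mkdir -p pics; cat > h.py <<'E'
import numpy as np, cv2
from scipy.spatial.transform import Rotation as R
from cell import telemetry, vision, job, arm
def cam(n):
    i=vision.camera_info(n); f=192/np.tan(np.radians(i["fov_y"])/2); return i,f,np.array(i["extrinsics"])
def ray(n,u,v,c=None):
    i,f,E=c or cam(n); d=E[:3,:3]@np.array([(u-i["cx"])/f,(v-i["cy"])/f,1]); return E[:3,3],d
def at(n,u,v,z,c=None):
    o,d=ray(n,u,v,c); return o+d*(z-o[2])/d[2]
def proj(n,p,c=None):
    i,f,E=c or cam(n); q=E[:3,:3].T@(np.array(p)-E[:3,3]); return q[:2]/q[2]*f+[i["cx"],i["cy"]]
def tri(r1,r2):
    (o1,d1),(o2,d2)=r1,r2; A=np.array([d1,-d2]).T; s=np.linalg.lstsq(A,o2-o1,rcond=None)[0]
    a,b=o1+s[0]*d1,o2+s[1]*d2; return (a+b)/2,np.linalg.norm(a-b)
def snap(n,name,crop=None,k=1.5):
    im=vision.get_image(n)[:,:,::-1]; cv2.imwrite(f'pics/{name}_raw.png',im)
    if crop: x0,x1,y0,y1=crop; im=im[y0:y1,x0:x1]
    cv2.imwrite(f'pics/{name}.png',cv2.resize(im,None,fx=k,fy=k,interpolation=cv2.INTER_CUBIC)); return im
def move(tgt,yaw=None):
    "shift in tool axes, cm, to world target; turn about tool z deg if yaw (world angle of tool y line)"
    s=telemetry.observe(); M=R.from_rotvec(s["ee_rot"]).as_matrix()
    print("shift cm",np.round(M.T@(np.array(tgt)-s["position"])*100,2),"M",M.round(3).tolist())
E
python3 - <<'E'
from h import *
for n in ("scene","side","wrist"):
    snap(n,n+"0"); i,f,E=cam(n); print(n,i,f)
s=telemetry.observe();print(s); print(arm.tip_reach)
E
```

```text
scene {'fov_y': 51.803478854820746, 'cx': 257.6738716915748, 'cy': 196.54538081785677, 'extrinsics': array([[ 0.80817597,  0.39292398, -0.43870531,  1.0345898 ],
       [ 0.58861057, -0.51393589,  0.62402523, -0.73417286],
       [ 0.01972807, -0.76254878, -0.64662984,  0.79477638],
       [ 0.        ,  0.        ,  0.        ,  1.        ]])} 395.37784539431345
side {'fov_y': 52.222983468045435, 'cx': 253.26504292138176, 'cy': 193.76027430278884, 'extrinsics': array([[ 0.98023122, -0.15103904,  0.12780441,  0.40707248],
       [-0.19717556, -0.69221711,  0.69423143, -0.68773784],
       [-0.01638765, -0.70570722, -0.70831403,  0.72446653],
       [ 0.        ,  0.        ,  0.        ,  1.        ]])} 391.721877096135
wrist {'fov_y': 59.17506773789282, 'cx': 252.4918890335059, 'cy': 191.62816847487164, 'extrinsics': array([[ 0.3787687 , -0.89416413, -0.23875674,  0.30049176],
       [-0.9254904 , -0.3663209 , -0.09631472, -0.55149316],
       [-0.00134041,  0.25744807, -0.96629121,  0.38492077],
       [ 0.        ,  0.        ,  0.        ,  1.        ]])} 338.15240962107146
{'clock': 0.15, 'joints': array([ 1.07942356,  0.43506999,  0.02496281,  1.57388607, -0.01161779,
        1.13401486, -0.07507684]), 'dq': array([-0.00105433, -0.00252096,  0.00087965, -0.00101316,  0.0001855 ,
       -0.00094219,  0.00211664]), 'joint_efforts': array([ 1.82790482e-03, -6.68260074e+01,  9.85797308e-01, -3.14692461e+01,
       -6.04886888e-02,  3.93934292e-02,  8.77936350e-05]), 'position': array([ 0.23673725, -0.57802972,  0.2481215 ]), 'ee_rot': array([-3.08127146e+00, -6.06548692e-01,  5.14414409e-04]), 'force': array([-0.08758641,  0.33753461,  1.06976289]), 'ft_torque': array([-0.00274283,  0.02714589, -0.0341143 ]), 'gripper_force': 0.0, 'width': 0.9974518869122091}
0.022
```

View pics/scene0.png

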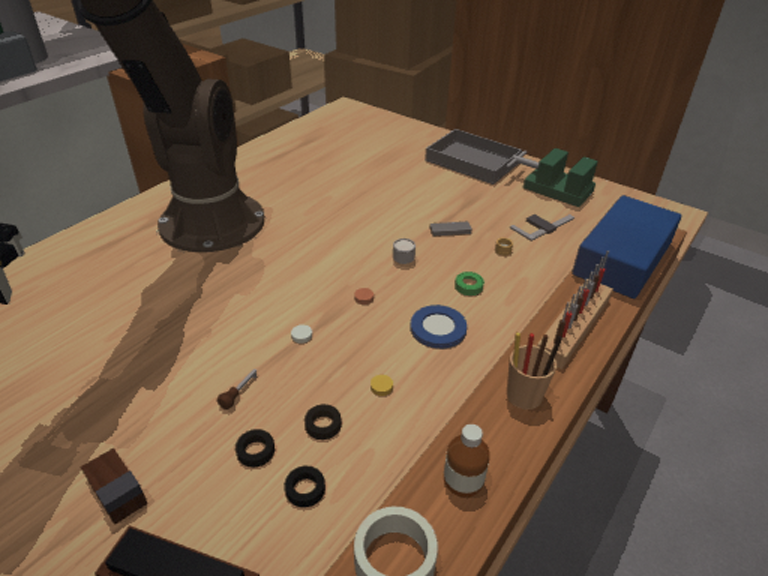

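View pics/side0.png

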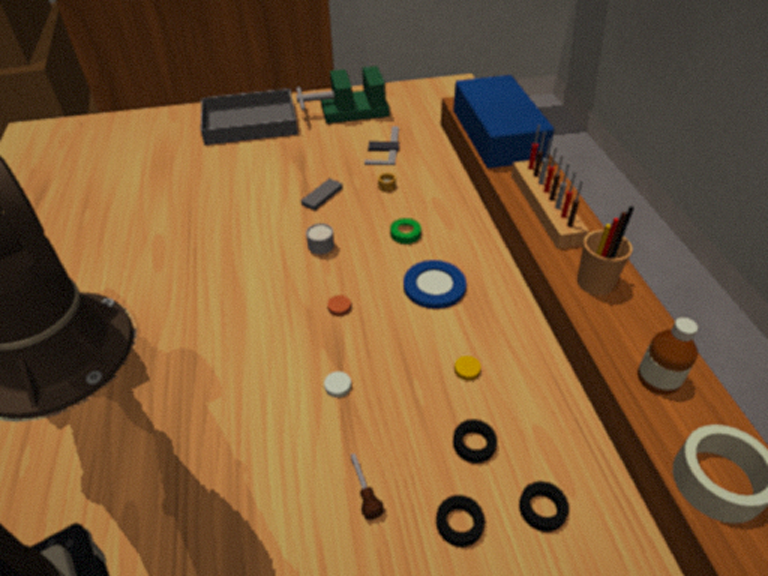

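The scene view (1.5x) shows three black rings at (255,447), (322,421) and (305,485), the base at (438,326), the block at (404,252), copper at (364,296) and the cap at (469,283). The side view shows the same things: rings at (460,520), (475,440) and (543,505), base (435,284), block (320,240), copper (339,305) and cap (405,231).

```bash
python3 - <<'E'
from h import *
P=dict(rA=((255,445),(460,519)),rB=((322,420),(475,440)),rC=((305,484),(543,505)),base=((438,325),(435,283)),
block=((404,246),(320,233)),copper=((364,295),(339,304)),cap=((469,281),(405,229)),yellow=((382,383),(468,366)),white=((302,333),(338,383)),
loupe=((504,246),(387,182)),stone=((451,228),(322,194)),graver=((232,395),(370,505)))
for k,(a,b) in P.items():
    p,e=tri(ray("scene",a[0]/1.5,a[1]/1.5),ray("side",b[0]/1.5,b[1]/1.5)); print(k,p.round(3),round(e*1000,1),"r",round(np.hypot(*p[:2]),3))
s=telemetry.observe(); M=R.from_rotvec(s["ee_rot"]).as_matrix();print(M.round(4))
i,f,E=cam("wrist"); print("cam in tool",(M.T@(E[:3,3]-s["position"])).round(4),(M.T@E[:3,:3]).round(3))
E
```

```text
rA [ 0.554 -0.398  0.012] 2.2 r 0.682
rB [ 0.606 -0.298  0.012] 0.8 r 0.675
rC [ 0.661 -0.402  0.009] 1.9 r 0.774
base [0.634 0.012 0.008] 0.1 r 0.634
block [0.453 0.155 0.037] 1.2 r 0.479
copper [ 0.463 -0.001  0.006] 1.1 r 0.463
cap [0.615 0.163 0.012] 0.0 r 0.637
yellow [ 0.635 -0.173  0.009] 0.6 r 0.658
white [ 0.437 -0.161  0.005] 0.3 r 0.466
loupe [0.614 0.325 0.01 ] 0.2 r 0.695
stone [0.475 0.321 0.004] 0.1 r 0.574
graver [ 0.449 -0.353  0.009] 9.2 r 0.571
[[ 9.254e-01  3.790e-01 -6.000e-04]
 [ 3.790e-01 -9.254e-01  1.100e-03]
 [-1.000e-04 -1.200e-03 -1.000e+00]]
cam in tool [ 0.069  -0.0006 -0.1368] [[-0.    -0.966 -0.257]
 [ 1.    -0.    -0.   ]
 [ 0.    -0.257  0.966]]
```

View pics/wrist0.png

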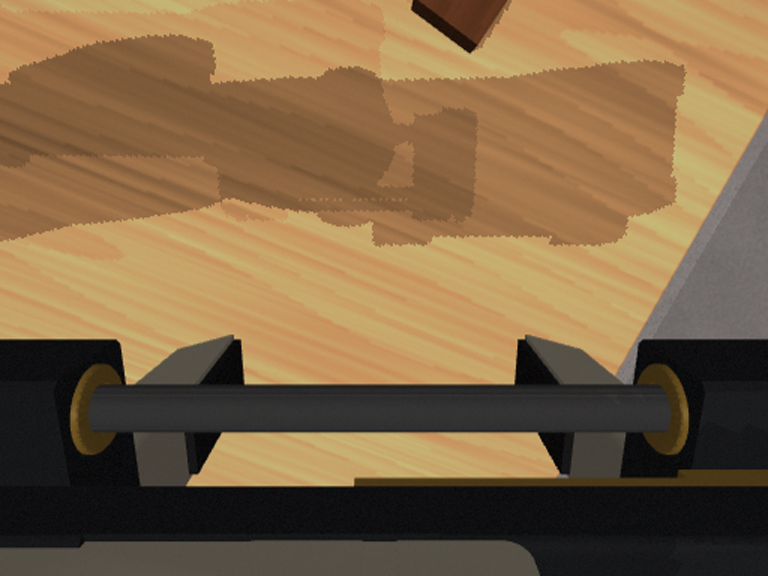

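The wrist view shows only bench, shadow and the bar. The object at TCP-below will appear just above the bar. By triangulation ring B at (0.606, −0.298) has the largest y, so it is the cushion. I'll start moving towards it, squaring the tool to the world axes.

```bash
python3 -m creep '9.1 29 -7.7 0 0 0 22.27;9.1 29 -7.7 0 0 0 22.27;9.1 29 -7.7 0 0 0 22.27;9.1 29 -7.7 0 0 0 22.27;9.1 29 -7.7 0 0 0 22.27' 30; python3 -c "
from h import *
move([.606,-.298,.2])"
```

```text
clock: 0.78
position: [0.478, -0.395, 0.2486]
ee_rot: [-3.141, -0.002, -0.0]
force: [-0.3, 0.1, -0.5]
width: 0.991
gripper_force: 0.0
shift cm [12.81 -9.68  4.86] M [[1.0, 0.002, 0.0], [0.002, -1.0, 0.001], [0.0, -0.001, -1.0]]
```

```bash
python3 -m creep '9.1 12.8 -9.7 0 0 0 0;9.1 12.8 -9.7 0 0 0 0;9.1 12.8 -9.7 0 0 0 0;9.1 12.8 -9.7 0 0 0 0;9.1 12.8 -9.7 0 0 0 0'; python3 -c "
from h import *
s=telemetry.observe();print(s['position']);np.savez('cA',E=cam('wrist')[2]); snap('wrist','w1',k=1.5)"
python3 -m creep '9.1 0 0 5 0 0 0;9.1 0 0 5 0 0 0;9.1 0 0 5 0 0 0;9.1 0 0 5 0 0 0'; python3 -c "
from h import *
s=telemetry.observe();print(s['position']);np.savez('cB',E=cam('wrist')[2]); snap('wrist','w2',k=1.5)"
```

```text
clock: 1.4
position: [0.6033, -0.301, 0.2483]
ee_rot: [3.141, -0.001, -0.002]
force: [-0.5, -0.7, 0.9]
width: 0.991
gripper_force: 0.0
[ 0.60330936 -0.30095135  0.24830779]
clock: 1.95
position: [0.6048, -0.301, 0.2009]
ee_rot: [3.14, -0.001, 0.004]
force: [0.8, -1.0, -0.6]
width: 0.995
gripper_force: 0.0
[ 0.60477353 -0.30100867  0.20085195]
```

View pics/w2.png

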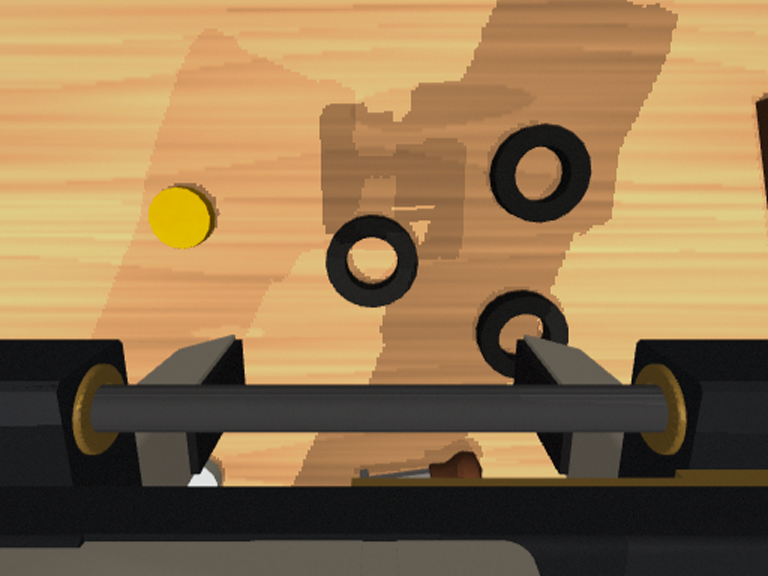

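The wrist view (1.5x) shows the cushion centred at (372,261), the yellow blank at (181,217), and the other rings at (540,172) and (522,333). I'll fit it as a projected cylinder over both wrist poses, to get its height too.

```bash
cat >> h.py <<'E'
from scipy.optimize import least_squares
T=np.linspace(0,2*np.pi,90)
def hullc(c,p,circ):
    pts=np.array([proj("wrist",[p[0]+r*np.cos(t),p[1]+r*np.sin(t),p[2]+h],c) for r,h in circ for t in T],np.float32)
    h=cv2.convexHull(pts); m=cv2.moments(h); return np.array([m["m10"]/m["m00"],m["m01"]/m["m00"]]),m["m00"]
def blob(im,lo,hi,near,close=0):
    m=cv2.inRange(cv2.cvtColor(im,cv2.COLOR_BGR2HSV),lo,hi)
    if close: m=cv2.morphologyEx(m,cv2.MORPH_CLOSE,np.ones((close,close)))
    best=None
    for c in cv2.findContours(m,cv2.RETR_EXTERNAL,cv2.CHAIN_APPROX_NONE)[0]:
        h=cv2.convexHull(c); a=cv2.contourArea(h)
        if a<80: continue
        M=cv2.moments(h); g=np.array([M["m10"]/a,M["m01"]/a]); d=np.linalg.norm(g-near)
        if best is None or d<best[0]: best=(d,g,cv2.contourArea(cv2.convexHull(c))+cv2.arcLength(h,True)/2)
    return best[1],best[2]
def fit(obs,circ,p0,fixz=None):
    "obs: list of (cam,g). returns p"
    f=lambda q:np.concatenate([hullc(c,[q[0],q[1],fixz if fixz is not None else q[2]],circ)[0]-g for c,g in obs])
    r=least_squares(f,p0[:2] if fixz is not None else p0,x_scale=.01,diff_step=1e-4); return r.x,np.abs(r.fun).max()
def camf(E): i,f,_=cam("wrist"); return i,f,E
def wfind(imgs,rng,circ,p0,zk,close=0):
    obs=[]
    for n,E in imgs:
        c=camf(np.load(E+'.npz')['E']); im=cv2.imread(f'pics/{n}_raw.png'); g,a=blob(im,*rng,proj("wrist",p0,c),close)
        obs.append((c,g)); print(n,g.round(1),"area",round(a),"model",round(hullc(c,p0,circ)[1]))
    if len(obs)>1: print("free z",fit(obs,circ,p0))
    for o in obs: q,e=fit([o],circ,p0,zk); print("xy at z",zk,q.round(4),round(e,2))
    return q
def go(q,z,off=(0,0)):
    s=telemetry.observe(); print("tool at",s["position"].round(4)); move([q[0]+off[0],q[1]+off[1],z])
BLACK=((0,0,0),(180,255,55))
def look(n):
    np.savez('c_'+n,E=cam('wrist')[2]); return snap('wrist',n)
E
python3 -c "
from h import *
q=wfind([('w1','cA'),('w2','cB')],BLACK,[(.03,0),(.03,.018)],[.606,-.298,0],0)
go(q,.2)"
```

```text
w1 [248.2 162.9] area 2281 model 2373
w2 [247.5 173.8] area 2946 model 3068
free z (array([ 0.606108  , -0.2958196 ,  0.00445726]), np.float64(0.0276651213660557))
xy at z 0 [ 0.6053 -0.2957] 0.0
xy at z 0 [ 0.6052 -0.2958] 0.0
tool at [ 0.6048 -0.3008  0.2006]
shift cm [ 0.04 -0.5   0.06] M [[1.0, -0.0, 0.003], [-0.0, -1.0, -0.001], [0.003, 0.001, -1.0]]
```

```bash
python3 -m creep '9.1 0 -0.5 5 0 0 0;9.1 0 -0.5 11 0 0 0;9.1 0 -0.5 15.5 0 0 0;9.1 0 -0.5 17 0 0 0;9.1 0 -0.5 17 0 0 0'; python3 -m creep '5 0 0 0 0 0 0;5 0 0 0 0 0 0;5 0 0 0 0 0 0;5 0 0 0 0 0 0;5 0 0 0 0 0 0' 20
```

```text
clock: 2.62
position: [0.6045, -0.2954, 0.0292]
ee_rot: [3.141, 0.0, 0.0]
force: [-0.3, 0.4, 0.6]
width: 0.996
gripper_force: 0.0
clock: 3.25
position: [0.6044, -0.2954, 0.0294]
ee_rot: [3.141, 0.0, 0.001]
force: [-2.1, -0.1, 5.1]
width: 0.634
gripper_force: 20.0
```

```bash
python3 -m creep '5 0 0 -6 0 0 0;5 0 0 -12 0 0 0;5 0 -5 -17 0 0 0;5 -1 -11 -17 0 0 0;5 -2 -17 -17 0 0 0';python3 -m creep '5 0 -6 0 0 0 0;5 0 -12 0 0 0 0;5 0 -13.5 0 0 0 0;5 0 -13.5 0 0 0 0;5 0 -13.5 0 0 0 0'; python3 -c "
from h import *
look('w3')"
```

```text
clock: 3.88
position: [0.5846, -0.1262, 0.1997]
ee_rot: [3.142, -0.001, 0.003]
force: [0.8, 1.1, -1.3]
width: 0.634
gripper_force: 20.0
clock: 4.5
position: [0.5845, 0.0048, 0.1986]
ee_rot: [3.14, -0.004, -0.0]
force: [0.0, -1.5, -0.8]
width: 0.634
gripper_force: 20.0
```

View pics/w3.png

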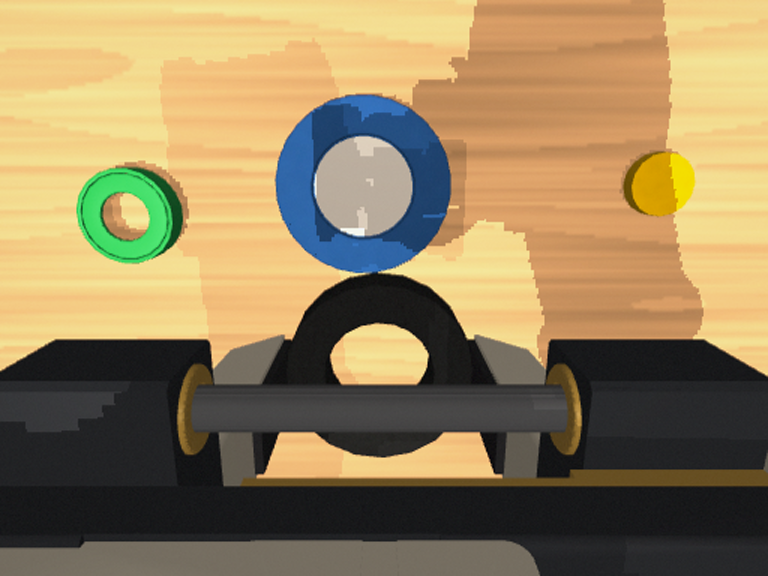

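The base is centred near (363,183), and the held cushion's edges run from v≈273 to v≈457, centred near (379,365). The cap is at (130,215) and yellow at (660,184).

```bash
python3 -c "
from h import *
B=((100,90,30),(130,255,255))
q=wfind([('w3','c_w3')],B,[(.055,0),(.055,.014)],[.634,.012,0],0)
c=camf(np.load('c_w3.npz')['E'])
s=telemetry.observe();p=s['position']
for dx in (-.002,0,.002):
    for h in (-.012,-.030):
        pts=np.array([proj('wrist',[p[0]+dx+.03*np.cos(t),p[1]+.03*np.sin(t),p[2]+h],c) for t in T]);print(dx,h,(pts.min(0)*1.5).round(1),(pts.max(0)*1.5).round(1))
print('recess',at('wrist',363/1.5,185/1.5,.009,c), 'rim',[proj('wrist',[q[0]+.032*a,q[1]+.032*b,z],c).round(1)*1.5 for a,b,z in((1,0,.014),(-1,0,.009),(0,1,.014),(0,-1,.014))])
go(q,.1,(-.0008,0))"
```

```text
w3 [241.7 122.1] area 10943 model 11146
xy at z 0 [0.6323 0.0152] 0.0
-0.002 -0.012 [286.9 291.2] [474.9 464.1]
-0.002 -0.03 [295.8 277.1] [465.6 435.1]
0 -0.012 [286.6 284.8] [475.2 458.8]
0 -0.03 [295.5 271.3] [465.8 430.2]
0.002 -0.012 [286.3 278.4] [475.5 453.5]
0.002 -0.03 [295.3 265.5] [466.  425.4]
recess [0.6333597  0.01500583 0.009     ] rim [array([361.95, 133.65]), array([363.3 , 236.85]), array([311.1 , 187.35]), array([413.85, 187.05])]
tool at [0.5845 0.0047 0.1986]
shift cm [ 4.69 -1.08  9.86] M [[1.0, -0.003, -0.0], [-0.003, -1.0, -0.001], [-0.0, 0.001, -1.0]]
```

```bash
python3 -m creep '5 2 -1.0 5 0 0 0;5 4.75 -1.05 10 0 0 0;5 4.75 -1.05 13 0 0 0;5 4.75 -1.05 14.6 0 0 0;5 4.75 -1.05 14.6 0 0 0';python3 -c "
from h import *
go([.6323,.0152],.0385,(-.0003,0))"
```

```text
clock: 5.18
position: [0.6314, 0.0165, 0.0521]
ee_rot: [3.141, -0.002, -0.003]
force: [0.2, -0.3, -0.4]
width: 0.634
gripper_force: 20.0
tool at [0.6314 0.0165 0.0521]
shift cm [0.07 0.12 1.36] M [[1.0, -0.001, -0.002], [-0.001, -1.0, -0.001], [-0.002, 0.001, -1.0]]
```

```bash
python3 -m creep '5 0.07 0.12 0 0 0 0;5 0.07 0.12 0.5 0 0 0;5 0.07 0.12 0.9 0 0 0;5 0.07 0.12 1.2 0 0 0;5 0.07 0.12 1.2 0 0 0';python3 -c "
from h import *
go([.6323,.0152],.0385,(-.0003,0))"
```

```text
clock: 5.8
position: [0.6325, 0.0164, 0.0404]
ee_rot: [3.141, 0.0, -0.001]
force: [-0.2, 0.4, 0.1]
width: 0.638
gripper_force: 20.0
tool at [0.6325 0.0164 0.0404]
shift cm [-0.05  0.12  0.19] M [[1.0, 0.0, -0.001], [0.0, -1.0, -0.0], [-0.001, 0.0, -1.0]]
```

```bash
python3 -m creep '5 0 0.08 0.1 0 0 0;5 0 0.08 0.2 0 0 0;5 0 0.08 0.2 0 0 0';python3 -m creep '5 0 0 0 0 0 0;6.6 0 0 0 0 0 0;7.6 0 0 0 0 0 0;9.1 0 0 0 0 0 0;9.1 0 0 0 0 0 0'
```

```text
clock: 6.18
position: [0.6327, 0.0157, 0.0387]
ee_rot: [-3.142, -0.0, -0.0]
force: [-0.9, 0.3, -0.7]
width: 0.632
gripper_force: 20.0
clock: 6.8
position: [0.6327, 0.0157, 0.0387]
ee_rot: [3.142, -0.0, -0.0]
force: [0.1, 1.0, -0.6]
width: 0.971
gripper_force: 0.0
```

```bash
python3 -m creep '9.1 0 0 -6 0 0 0;9.1 0 0 -12 0 0 0;9.1 -4.8 0 -16 0 0 0;9.1 -4.8 0 -16 0 0 0;9.1 -4.8 0 -16 0 0 0';python3 -c "
from h import *
look('w4'); im=cv2.imread('pics/w4_raw.png')[50:230,80:420]; cv2.imwrite('pics/w4c.png',cv2.resize(im,None,fx=2.2,fy=2.2))
q=wfind([('w4','c_w4')],BLACK,[(.03,.005),(.03,.018)],[.6323,.0155,.009],.009)
q=wfind([('w4','c_w4')],((100,90,30),(130,255,255)),[(.055,0),(.055,.014)],[.634,.012,0],0,31)
go([.453,.155],.2)"
```

```text
clock: 7.42
position: [0.5848, 0.0156, 0.1987]
ee_rot: [3.142, 0.0, 0.001]
force: [0.3, 0.0, 0.2]
width: 0.996
gripper_force: 0.0
w4 [252.2 123.7] area 3558 model 3565
xy at z 0.009 [0.6338 0.0165] 0.0
w4 [253.7 122.5] area 10894 model 11124
xy at z 0 [0.6324 0.0151] 0.0
tool at [0.5848 0.0156 0.1979]
shift cm [-13.18 -13.94  -0.2 ] M [[1.0, -0.0, -0.001], [-0.0, -1.0, -0.0], [-0.001, 0.0, -1.0]]
```

View pics/w4c.png

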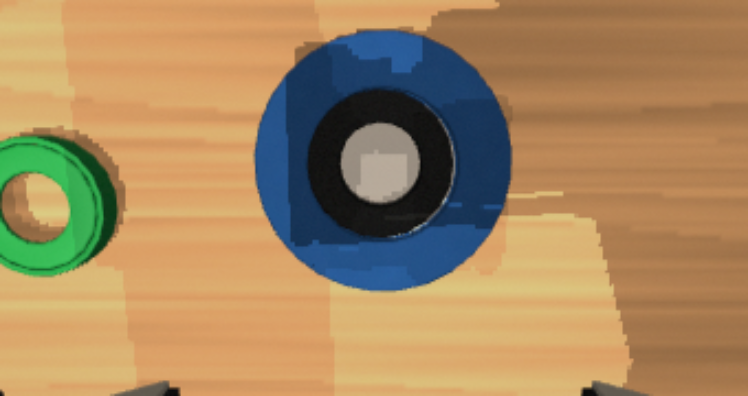

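The crop shows the cushion seated in the recess: its black ring is centred at (381,163) inside the blue base at (383,160), with a thin sliver of white floor at lower right. Its apparent size matches the home height. Now the block.

```bash
python3 -m creep '9.1 -5 -5 0 0 0 0;9.1 -10 -9 0 0 0 0;9.1 -14.5 -13.9 0 0 0 0;9.1 -14.5 -13.9 0 0 0 0;9.1 -14.5 -13.9 0 0 0 0';python3 -c "
from h import *
look('w5')"
python3 -m creep '9.1 2.5 0 4 0 0 0;9.1 2.5 0 4 0 0 0;9.1 2.5 0 4 0 0 0';python3 -c "
from h import *
look('w6')"
```

```text
clock: 8.1
position: [0.4397, 0.1551, 0.198]
ee_rot: [3.141, 0.003, -0.002]
force: [0.1, 0.2, 0.1]
width: 0.996
gripper_force: 0.0
clock: 8.52
position: [0.4652, 0.1536, 0.1586]
ee_rot: [3.141, -0.003, -0.002]
force: [-0.1, 0.3, 1.2]
width: 0.99
gripper_force: 0.0
```

View pics/w5.png

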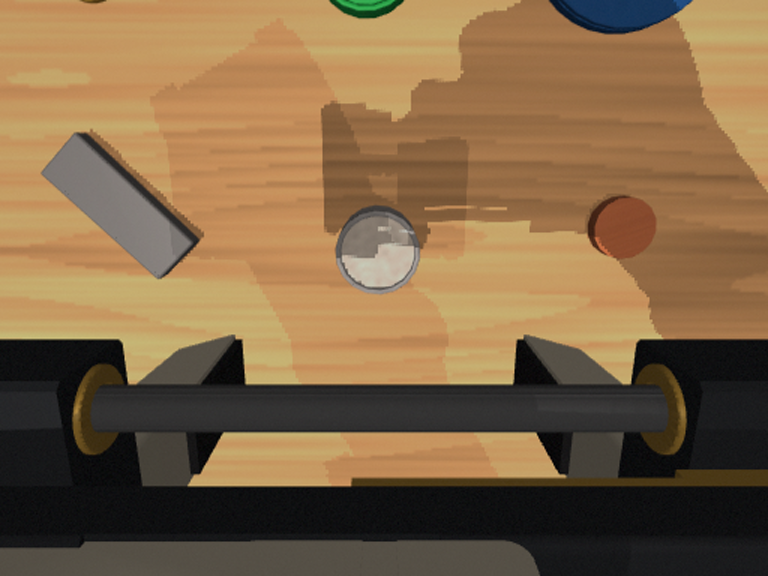

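The wrist view shows the block's top at (378,250), copper at (622,227) and the stone at (120,205).

```bash
python3 -c "
from h import *
G=((0,0,0),(180,75,255))
q=wfind([('w5','c_w5'),('w6','c_w6')],G,[(.025,.008),(.025,.042)],[.453,.157,0],0,3)
c=wfind([('w5','c_w5')],((0,120,60),(13,255,255)),[(.02,0),(.02,.012)],[.463,.001,0],0)
go(q,.037)"
```

```text
w5 [251.4 166.5] area 2609 model 2653
w6 [249.1 205.9] area 3403 model 3457
free z (array([0.45180015, 0.15676718, 0.00236665]), np.float64(0.1606651626075859))
xy at z 0 [0.4513 0.1566] 0.0
xy at z 0 [0.4511 0.1569] 0.0
w5 [414.3 150.8] area 1581 model 1571
xy at z 0 [ 0.4621 -0.0016] 0.0
tool at [0.4651 0.154  0.1591]
shift cm [-1.41 -0.29 12.21] M [[1.0, -0.001, 0.0], [-0.001, -1.0, -0.0], [0.0, 0.0, -1.0]]
```

```bash
python3 -m creep '9.1 -1.4 -0.27 4 0 0 0;9.1 -1.4 -0.27 8 0 0 0;9.1 -1.4 -0.27 11 0 0 0;9.1 -1.4 -0.27 12.2 0 0 0;9.1 -1.4 -0.27 12.2 0 0 0'; python3 -m creep '4 0 0 0 0 0 0;4 0 0 0 0 0 0;4 0 0 0 0 0 0;4 0 0 0 0 0 0;4 0 0 0 0 0 0' 40; python3 -m creep '4 0 0 -5 0 0 0;4 0 0 -10 0 0 0;4 0 0 -14 0 0 0;4 0 0 -14 0 0 0'; python3 -c "
from h import *
go([.6338,.0165],.17,(-.045,0))"
```

```text
clock: 9.2
position: [0.4509, 0.1574, 0.0371]
ee_rot: [3.141, -0.0, -0.0]
force: [0.1, -0.7, -0.8]
width: 0.992
gripper_force: 0.0
clock: 9.82
position: [0.4508, 0.1571, 0.0368]
ee_rot: [3.141, -0.0, 0.0]
force: [-0.8, -2.5, 3.4]
width: 0.536
gripper_force: 40.0
clock: 10.32
position: [0.4521, 0.1581, 0.1792]
ee_rot: [-3.14, 0.0, -0.008]
force: [0.5, -0.5, -3.4]
width: 0.535
gripper_force: 40.0
tool at [0.4521 0.1581 0.1792]
shift cm [13.66 14.16  0.95] M [[1.0, -0.0, 0.005], [-0.0, -1.0, 0.002], [0.005, -0.002, -1.0]]
```

```bash
python3 -m creep '4 4.5 4.5 0 0 0 0;4 9 9.2 0 0 0 0;4 13.5 13.8 0 0 0 0;4 18.1 14.2 0 0 0 0;4 18.1 14.2 0 0 0 0'; python3 -m creep '4 0 0 4 0 0 0;4 0 0 8 0 0 0;4 0 0 10 0 0 0;4 0 0 10 0 0 0;4 0 0 10 0 0 0'; python3 -c "
from h import *
go([.6332,.0162],.0558)"
```

```text
clock: 10.95
position: [0.6337, 0.0134, 0.1738]
ee_rot: [3.141, -0.005, -0.002]
force: [-1.6, 0.0, -3.7]
width: 0.538
gripper_force: 40.0
clock: 11.58
position: [0.6316, 0.0157, 0.0769]
ee_rot: [-3.142, -0.001, 0.0]
force: [0.4, -0.4, -2.8]
width: 0.534
gripper_force: 40.0
tool at [0.6316 0.0157 0.0769]
shift cm [ 0.16 -0.05  2.11] M [[1.0, 0.0, -0.0], [0.0, -1.0, 0.0], [-0.0, -0.0, -1.0]]
```

```bash
python3 -m creep '4 0.16 -0.05 0 0 0 0;4 0.16 -0.05 0.4 0 0 0;4 0.16 -0.05 0.8 0 0 0;4 0.16 -0.05 1.1 0 0 0;4 0.16 -0.05 1.1 0 0 0'; python3 -m creep '4 0 0 0.3 0 0 0;4 0 0 0.5 0 0 0;4 0 0 0.5 0 0 0'; python3 -c "
from h import *
go([.6332,.0162],.0558)"
```

```text
clock: 12.2
position: [0.633, 0.0158, 0.0653]
ee_rot: [3.141, -0.0, -0.001]
force: [-0.5, 0.8, -2.8]
width: 0.534
gripper_force: 40.0
clock: 12.58
position: [0.6331, 0.0159, 0.0605]
ee_rot: [3.142, 0.0, -0.001]
force: [-0.5, 0.6, -2.2]
width: 0.538
gripper_force: 40.0
tool at [0.6331 0.0159 0.0605]
shift cm [ 0.01 -0.03  0.47] M [[1.0, 0.0, -0.0], [0.0, -1.0, -0.0], [-0.0, 0.0, -1.0]]
```

```bash
python3 -m creep '4 0 0 0.2 0 0 0;4 0 0 0.35 0 0 0;4 0 0 0.48 0 0 0;4 0 0 0.48 0 0 0'; python3 -m creep '6 0 0 0 0 0 0;7.6 0 0 0 0 0 0;9.1 0 0 0 0 0 0;9.1 0 0 0 0 0 0' 20; python3 -m creep '9.1 0 0 -6 0 0 0;9.1 0 0 -12 0 0 0;9.1 -4.8 0 -14 0 0 0;9.1 -4.8 0 -14 0 0 0;9.1 -4.8 0 -14 0 0 0'; python3 -c "
from h import *
look('w7'); im=cv2.imread('pics/w7_raw.png')[50:250,150:370]; cv2.imwrite('pics/w7c.png',cv2.resize(im,None,fx=2.5,fy=2.5))
G=((0,0,0),(180,75,255))
g=wfind([('w7','c_w7')],((0,0,75),(180,75,255)),[(.025,.030),(.025,.042)],[.6332,.0162,.019],.019,3)
look2=snap('side','s7')
go([.4621,-.0016],.2,(-.02,0))"
```

```text
clock: 13.08
position: [0.6333, 0.0159, 0.056]
ee_rot: [3.142, -0.0, 0.0]
force: [-0.2, -1.0, -1.8]
width: 0.54
gripper_force: 40.0
clock: 13.58
position: [0.6334, 0.0159, 0.056]
ee_rot: [3.142, 0.0, 0.0]
force: [-0.2, 0.5, 0.0]
width: 0.92
gripper_force: 0.0
clock: 14.2
position: [0.5855, 0.0159, 0.196]
ee_rot: [3.142, 0.0, 0.001]
force: [0.1, 0.1, -0.3]
width: 0.993
gripper_force: 0.0
w7 [254.2 127.4] area 3319 model 3167
xy at z 0.019 [0.634  0.0151] 0.0
tool at [0.5857 0.0158 0.1952]
shift cm [-14.36   1.74  -0.47] M [[1.0, -0.0, -0.001], [-0.0, -1.0, -0.0], [-0.001, 0.0, -1.0]]
```

View pics/w7c.png

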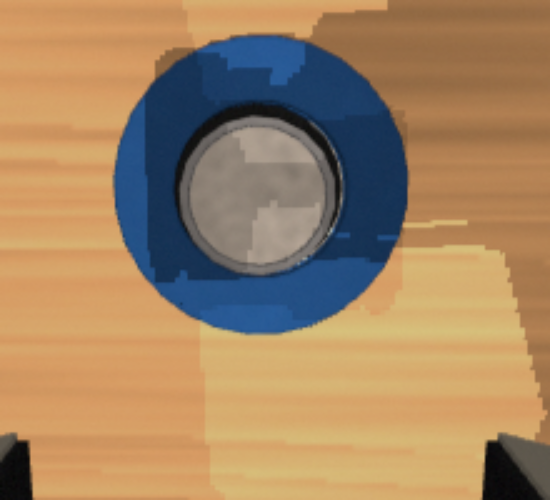

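The crop shows the block standing in the cushion: its rim circle is at (258,195) and its recess floor is visible, all concentric with the base. Release happened at TCP z 0.056, which is the home height. Next, copper.

```bash
python3 -m creep '9.1 -5 1.74 0 0 0 0;9.1 -10 1.74 0 0 0 0;9.1 -13.9 1.74 3 0 0 0;9.1 -13.9 1.74 3 0 0 0;9.1 -13.9 1.74 3 0 0 0'; python3 -c "
from h import *
print('block',at('wrist',253.3,128,.061,camf(np.load('c_w7.npz')['E'])))
look('w8')
q=wfind([('w5','c_w5'),('w8','c_w8')],((0,120,60),(13,255,255)),[(.02,0),(.02,.012)],[.4621,-.0016,0],0)
go(q,.027)"
```

```text
clock: 14.92
position: [0.4475, -0.0014, 0.1659]
ee_rot: [-3.142, -0.0, -0.001]
force: [-1.0, -0.4, -0.5]
width: 0.993
gripper_force: 0.0
block [0.63414574 0.01579605 0.061     ]
w5 [414.3 150.8] area 1581 model 1572
w8 [252.7 164.9] area 1710 model 1685
free z (array([ 0.46229257, -0.00095367,  0.00121788]), np.float64(0.07107419211601496))
xy at z 0 [ 0.4621 -0.0016] 0.0
xy at z 0 [ 0.4621 -0.0009] 0.0
tool at [ 0.448  -0.0013  0.1662]
shift cm [ 1.39 -0.03 13.92] M [[1.0, -0.0, 0.001], [-0.0, -1.0, 0.0], [0.001, -0.0, -1.0]]
```

```bash
python3 -m creep '9.1 1.4 0 5 0 0 0;9.1 1.4 0 9.5 0 0 0;9.1 1.4 0 12.5 0 0 0;9.1 1.4 0 13.9 0 0 0;9.1 1.4 0 13.9 0 0 0'; python3 -m creep '3 0 0 0 0 0 0;3 0 0 0 0 0 0;3 0 0 0 0 0 0;3 0 0 0 0 0 0;3 0 0 0 0 0 0' 20; python3 -m creep '3 0 0 -5 0 0 0;3 0 0 -10 0 0 0;3 0 0 -14 0 0 0;3 0 0 -14 0 0 0'; python3 -c "
from h import *
go([.634,.0158],.17)"
```

```text
clock: 15.6
position: [0.4609, -0.0015, 0.0265]
ee_rot: [3.141, 0.0, -0.001]
force: [-0.1, -0.6, 0.5]
width: 0.986
gripper_force: 0.0
clock: 16.23
position: [0.4603, -0.0015, 0.0271]
ee_rot: [3.142, 0.0, 0.0]
force: [0.3, -0.2, 0.2]
width: 0.494
gripper_force: 0.0
clock: 16.73
position: [0.4622, -0.0014, 0.1697]
ee_rot: [-3.141, 0.0, -0.009]
force: [-0.6, 0.2, -0.4]
width: 0.329
gripper_force: 0.0
tool at [ 0.4622 -0.0014  0.1697]
shift cm [17.18 -1.72  0.08] M [[1.0, -0.0, 0.006], [-0.0, -1.0, 0.0], [0.006, -0.0, -1.0]]
```

The fingers hadn't closed in time, so I lifted without the blank. I'll look again and repeat with a longer close.

```bash
python3 -m creep '9.1 -1.4 0 0 0 0 0;9.1 -1.4 0 0 0 0 0;9.1 -1.4 0 0 0 0 0;9.1 -1.4 0 0 0 0 0;9.1 -1.4 0 0 0 0 0'; python3 -c "
from h import *
look('w9')
q=wfind([('w8','c_w8'),('w9','c_w9')],((0,120,60),(13,255,255)),[(.02,0),(.02,.012)],[.4621,-.0016,0],0)
go(q,.027)"
```

```text
clock: 17.35
position: [0.4464, -0.0015, 0.1667]
ee_rot: [3.142, 0.0, -0.0]
force: [0.7, -0.3, 0.0]
width: 0.825
gripper_force: 0.0
w8 [252.7 164.9] area 1710 model 1685
w9 [252.6 163.5] area 1698 model 1679
free z (array([ 0.45271715, -0.00096351, -0.05131485]), np.float64(0.019150069266203218))
xy at z 0 [ 0.4621 -0.0009] 0.0
xy at z 0 [ 0.462 -0.001] 0.0
tool at [ 0.4464 -0.0015  0.1667]
shift cm [ 1.56 -0.05 13.97] M [[1.0, 0.0, -0.0], [0.0, -1.0, -0.0], [-0.0, 0.0, -1.0]]
```

Unmoved (the free-z value has no baseline there, so I ignore it).

```bash
python3 -m creep '7 1.56 -0.04 5 0 0 0;6.5 1.56 -0.04 9.5 0 0 0;6.5 1.56 -0.04 12.5 0 0 0;6.5 1.56 -0.04 13.95 0 0 0;6.5 1.56 -0.04 13.95 0 0 0'; python3 -m creep '3 0 0 0 0 0 0;3 0 0 0 0 0 0;3 0 0 0 0 0 0;3 0 0 0 0 0 0;3 0 0 0 0 0 0' 25; python3 -m creep '3 0 0 0 0 0 0;3 0 0 0 0 0 0;3 0 0 0 0 0 0'
```

```text
clock: 18.02
position: [0.4617, -0.0011, 0.027]
ee_rot: [3.141, 0.0, -0.002]
force: [-0.4, -0.1, 0.8]
width: 0.706
gripper_force: 0.0
clock: 18.65
position: [0.4624, -0.0011, 0.0281]
ee_rot: [3.142, -0.0, 0.002]
force: [-1.7, -0.1, 8.0]
width: 0.423
gripper_force: 25.0
clock: 19.02
position: [0.4624, -0.0011, 0.0281]
ee_rot: [-3.142, 0.0, -0.002]
force: [-1.1, -0.5, 7.0]
width: 0.421
gripper_force: 25.0
```

```bash
python3 -m creep '3 0 0 -5 0 0 0;3 0 0 -10 0 0 0;3 4 0 -15.5 0 0 0;3 9 -1.7 -15.5 0 0 0;3 12.2 -1.7 -15.5 0 0 0'; python3 -m creep '3 0 0 0 0 0 0;3 0 0 0 0 0 0'; python3 -c "
from h import *
look('w10')
c=camf(np.load('c_w10.npz')['E']); p=telemetry.observe()['position']
for dx in (-.002,0,.002):
    for h in (-.016,-.028):
        pts=np.array([proj('wrist',[p[0]+dx+.02*np.cos(t),p[1]+.02*np.sin(t),p[2]+h],c) for t in T]);print(dx,h,(pts.min(0)*1.5).round(1),(pts.max(0)*1.5).round(1))
print('block top seen at', proj('wrist',[.634,.0158,.061],c)*1.5)
go([.634,.0158],.17)"
```

```text
clock: 19.65
position: [0.5864, 0.0176, 0.1839]
ee_rot: [-3.14, -0.003, -0.005]
force: [0.5, 0.5, -2.3]
width: 0.421
gripper_force: 25.0
clock: 19.9
position: [0.5828, 0.0157, 0.1819]
ee_rot: [3.141, -0.0, -0.003]
force: [-0.6, 0.3, -0.8]
width: 0.42
gripper_force: 25.0
-0.002 -0.016 [319.3 318.9] [441.7 431.6]
-0.002 -0.028 [323.2 307.6] [437.6 413.8]
0 -0.016 [319.1 312.9] [441.9 426.3]
0 -0.028 [323.  301.9] [437.8 408.8]
0.002 -0.016 [318.9 306.8] [442.1 420.9]
0.002 -0.028 [322.8 296.3] [438.  403.7]
block top seen at [379.66024336 188.42027004]
tool at [0.5827 0.0157 0.182 ]
shift cm [ 5.14 -0.01  1.2 ] M [[1.0, -0.0, -0.002], [-0.0, -1.0, -0.0], [-0.002, 0.0, -1.0]]
```

View pics/w10.png

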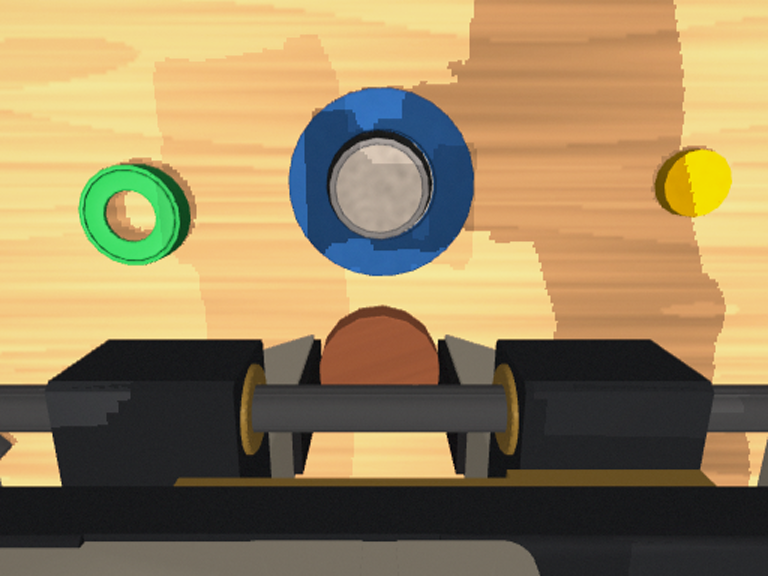

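The held blank is level. Its front edges (v≈316 top, 306 bottom) put it about 0.9 mm behind the TCP. The block top is at (380,188.5), as predicted.

```bash
python3 -m creep '3 3 0 3 0 0 0;3 5.18 0 6 0 0 0;3 5.18 0 8 0 0 0;3 5.18 0 8.4 0 0 0;3 5.18 0 8.4 0 0 0'; python3 -m creep '3 0 0 0 0 0 0;3 0 0 0 0 0 0'; python3 -c "
from h import *
go([.6345,.0158],.0861)"
```

```text
clock: 20.58
position: [0.6353, 0.0159, 0.099]
ee_rot: [3.142, 0.0, -0.0]
force: [-0.2, 0.0, -1.3]
width: 0.421
gripper_force: 25.0
clock: 20.82
position: [0.636, 0.0159, 0.0994]
ee_rot: [-3.142, 0.0, -0.002]
force: [-0.2, 0.4, -0.1]
width: 0.422
gripper_force: 25.0
tool at [0.636  0.0159 0.0994]
shift cm [-0.16  0.01  1.33] M [[1.0, -0.0, 0.001], [-0.0, -1.0, 0.0], [0.001, -0.0, -1.0]]
```

```bash
python3 -m creep '3 -0.15 0 0.4 0 0 0;3 -0.15 0 0.8 0 0 0;3 -0.15 0 0.8 0 0 0;3 -0.15 0 0.8 0 0 0'; python3 -m creep '3 0 0 0.2 0 0 0;3 0 0 0.35 0 0 0;3 0 0 0.35 0 0 0;3 0 0 0.35 0 0 0'; python3 -c "
from h import *
go([.6345,.0158],.0861)"
```

```text
clock: 21.32
position: [0.6342, 0.0159, 0.0903]
ee_rot: [3.142, -0.0, -0.0]
force: [0.3, -0.5, -0.7]
width: 0.421
gripper_force: 25.0
clock: 21.82
position: [0.6342, 0.0159, 0.0869]
ee_rot: [3.142, 0.0, -0.0]
force: [0.2, 0.1, -1.5]
width: 0.417
gripper_force: 25.0
tool at [0.6342 0.0159 0.0869]
shift cm [0.03 0.01 0.08] M [[1.0, 0.0, -0.0], [0.0, -1.0, -0.0], [-0.0, 0.0, -1.0]]
```

```bash
python3 -m creep '3 0 0 0.08 0 0 0;3 0 0 0.08 0 0 0'; python3 -m creep '4.6 0 0 0 0 0 0;6 0 0 0 0 0 0;7.5 0 0 0 0 0 0;7.5 0 0 0 0 0 0;7.5 0 0 0 0 0 0'; python3 -m creep '9.1 0 0 -6 0 0 0;9.1 -2 0 -11 0 0 0;9.1 -4.8 0 -11 0 0 0;9.1 -4.8 0 -11 0 0 0;9.1 -4.8 0 -11 0 0 0'; python3 -c "
from h import *
look('w11'); im=cv2.imread('pics/w11_raw.png')[40:230,60:370]; cv2.imwrite('pics/w11c.png',cv2.resize(im,None,fx=2.5,fy=2.5))
g=wfind([('w11','c_w11')],((0,120,40),(13,255,255)),[(.02,.003),(.02,.012)],[.634,.0158,.058],.058)
GR=((45,80,30),(85,255,255))
q=wfind([('w4','c_w4'),('w10','c_w10'),('w11','c_w11')],GR,[(.03,0),(.03,.018)],[.615,.165,0],0)
go(q,.2,(-.02,0))"
```

```text
clock: 22.08
position: [0.6343, 0.0159, 0.0863]
ee_rot: [3.142, 0.0, 0.0]
force: [-1.0, 1.0, 0.8]
width: 0.423
gripper_force: 25.0
clock: 22.7
position: [0.6342, 0.0159, 0.0861]
ee_rot: [3.142, -0.0, 0.0]
force: [0.7, -0.0, 0.1]
width: 0.815
gripper_force: 0.0
clock: 23.32
position: [0.5865, 0.0159, 0.196]
ee_rot: [3.142, -0.0, 0.0]
force: [-0.7, 0.6, -0.6]
width: 0.992
gripper_force: 0.0
w11 [252.4 130.1] area 2126 model 2162
xy at z 0.058 [0.6338 0.0165] 0.0
w4 [ 97.6 142.7] area 3571 model 3628
w10 [ 88.9 142.2] area 4003 model 4070
w11 [ 96.7 144.8] area 3624 model 3676
free z (array([0.61536776, 0.16279163, 0.00312738]), np.float64(0.024039089750843345))
xy at z 0 [0.615  0.1642] 0.0
xy at z 0 [0.615  0.1643] 0.0
xy at z 0 [0.615  0.1643] 0.0
tool at [0.5867 0.0159 0.1958]
shift cm [  0.83 -14.84  -0.42] M [[1.0, 0.0, -0.0], [0.0, -1.0, -0.0], [-0.0, 0.0, -1.0]]
```

View pics/w11c.png

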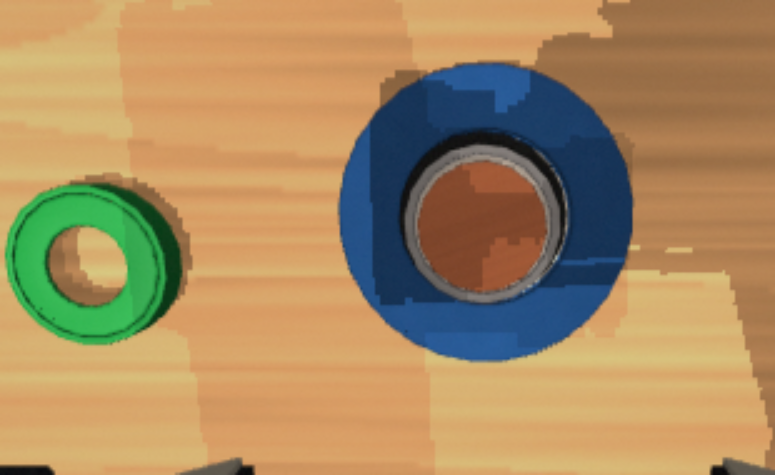

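The crop shows the copper blank at (482,227), inside the block's rim (centre 483,223), seated at the home height. Now the cap.

```bash
python3 -m creep '9.1 0.8 -5 1 0 0 0;9.1 0.8 -10 3 0 0 0;9.1 0.8 -14.8 3 0 0 0;9.1 0.8 -14.8 3 0 0 0;9.1 0.8 -14.8 3 0 0 0'; python3 -c "
from h import *
look('w12')
print('block',at('wrist',253.2,129.4,.061,camf(np.load('c_w11.npz')['E'])))
q=wfind([('w11','c_w11'),('w12','c_w12')],((45,80,30),(85,255,255)),[(.03,0),(.03,.018)],[.615,.1643,0],0)
go(q,.027)"
```

```text
clock: 24.0
position: [0.5946, 0.1634, 0.1655]
ee_rot: [3.141, 0.0, -0.001]
force: [1.3, -0.3, 1.0]
width: 0.991
gripper_force: 0.0
block [0.63402391 0.01586645 0.061     ]
w11 [ 96.7 144.8] area 3624 model 3674
w12 [252.6 158.9] area 3893 model 3941
free z (array([0.61516532, 0.16380583, 0.00095708]), np.float64(0.0816757791229179))
xy at z 0 [0.615  0.1643] 0.0
xy at z 0 [0.6151 0.1638] 0.0
tool at [0.5947 0.1625 0.1656]
shift cm [ 2.05 -0.15 13.86] M [[1.0, -0.001, -0.0], [-0.001, -1.0, -0.001], [-0.0, 0.001, -1.0]]
```

```bash
python3 -m creep '9.1 2.04 -0.13 4 0 0 0;9.1 2.04 -0.13 9 0 0 0;9.1 2.04 -0.13 12.3 0 0 0;9.1 2.04 -0.13 13.76 0 0 0;9.1 2.04 -0.13 13.76 0 0 0'; python3 -m creep '4.8 0 0 0 0 0 0;4.8 0 0 0 0 0 0;4.8 0 0 0 0 0 0;4.8 0 0 0 0 0 0;4.8 0 0 0 0 0 0' 12; python3 -m creep '4.8 0 0 0 0 0 0;4.8 0 0 0 0 0 0'
```

```text
clock: 24.68
position: [0.6146, 0.1641, 0.0281]
ee_rot: [3.141, -0.002, -0.001]
force: [0.2, -0.5, 0.6]
width: 0.993
gripper_force: 0.0
clock: 25.3
position: [0.6149, 0.1652, 0.0291]
ee_rot: [-3.142, -0.0, -0.001]
force: [-1.5, -0.7, 6.3]
width: 0.648
gripper_force: 12.0
clock: 25.55
position: [0.6149, 0.1652, 0.0291]
ee_rot: [-3.142, -0.0, -0.001]
force: [-0.6, -1.0, 6.2]
width: 0.651
gripper_force: 12.0
```

```bash
python3 -m creep '4.8 0 0 -6 0 0 0;4.8 0 0 -12 0 0 0;4.8 -2 4 -15.3 0 0 0;4.8 -4.5 9.5 -15.3 0 0 0;4.8 -5 14.9 -15.3 0 0 0'; python3 -m creep '4.8 0 0 0 0 0 0;4.8 0 0 0 0 0 0'; python3 -c "
from h import *
look('w13')
c=camf(np.load('c_w13.npz')['E']); p=telemetry.observe()['position']
for dx in (-.002,0,.002):
    for h in (-.011,-.029):
        pts=np.array([proj('wrist',[p[0]+dx+.03*np.cos(t),p[1]+.03*np.sin(t),p[2]+h],c) for t in T]);print(dx,h,(pts.min(0)*1.5).round(1),(pts.max(0)*1.5).round(1))
print('block top seen at', proj('wrist',[.634,.0158,.061],c)*1.5)
go([.634,.0158],.1)"
```

```text
clock: 26.18
position: [0.5631, 0.0151, 0.1821]
ee_rot: [3.142, 0.002, 0.0]
force: [0.8, -0.8, -0.7]
width: 0.65
gripper_force: 12.0
clock: 26.42
position: [0.5646, 0.0165, 0.1815]
ee_rot: [-3.141, 0.001, -0.0]
force: [-0.3, 0.2, -0.6]
width: 0.649
gripper_force: 12.0
-0.002 -0.011 [283.2 291.8] [472.2 465.5]
-0.002 -0.029 [292.6 277.6] [463.2 436.3]
0 -0.011 [282.9 285.4] [472.5 460.2]
0 -0.029 [292.3 271.8] [463.4 431.4]
0.002 -0.011 [282.6 278.9] [472.8 454.9]
0.002 -0.029 [292.1 266. ] [463.7 426.5]
block top seen at [381.47906746 151.12559896]
tool at [0.5647 0.0174 0.1814]
shift cm [6.93 0.17 8.14] M [[1.0, 0.001, -0.0], [0.001, -1.0, 0.001], [-0.0, -0.001, -1.0]]
```

View pics/w13.png

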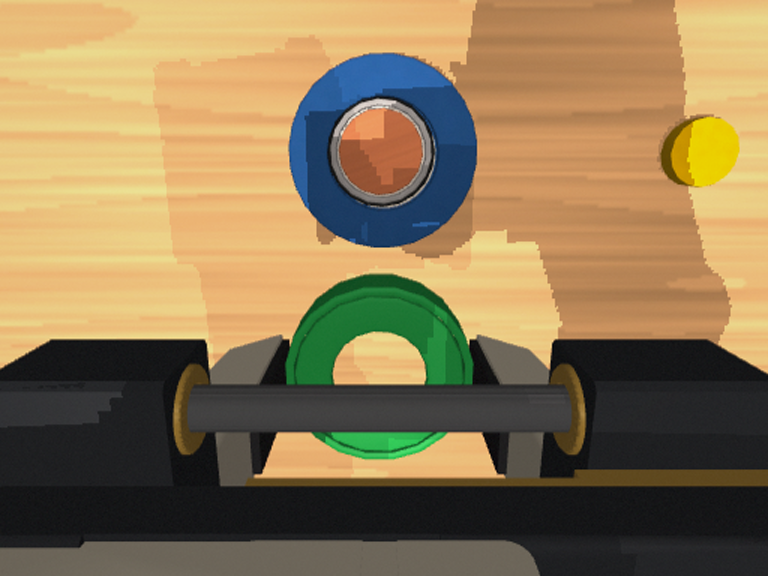

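The held cap is level, centred within about 0.3 mm of the TCP (front bottom edge v≈273, back 459). The block and blank sit at (381,152), as predicted.

```bash
python3 -m creep '4.8 5 0.1 2 0 0 0;4.8 6.93 0.14 5 0 0 0;4.8 6.93 0.14 7 0 0 0;4.8 6.93 0.14 7 0 0 0;4.8 6.93 0.14 7 0 0 0'; python3 -m creep '4.8 0 0 0 0 0 0;4.8 0 0 0 0 0 0'; python3 -c "
from h import *
go([.634,.016],.0851)"
```

```text
clock: 27.1
position: [0.6343, 0.0159, 0.1122]
ee_rot: [-3.141, -0.002, -0.001]
force: [0.4, -0.8, -0.4]
width: 0.649
gripper_force: 12.0
clock: 27.35
position: [0.6343, 0.0149, 0.1125]
ee_rot: [-3.141, -0.0, -0.002]
force: [-0.7, -0.4, -0.2]
width: 0.654
gripper_force: 12.0
tool at [0.6343 0.0149 0.1125]
shift cm [-0.03 -0.11  2.74] M [[1.0, 0.0, 0.001], [0.0, -1.0, 0.0], [0.001, -0.0, -1.0]]
```

```bash
python3 -m creep '4.8 -0.03 -0.1 0.6 0 0 0;4.8 -0.03 -0.1 1.2 0 0 0;4.8 -0.03 -0.1 1.8 0 0 0;4.8 -0.03 -0.1 1.8 0 0 0;4.8 -0.03 -0.1 1.8 0 0 0'; python3 -c "
from h import *
go([.634,.016],.0851)"
```

```text
clock: 27.98
position: [0.6337, 0.0158, 0.0935]
ee_rot: [3.142, -0.0, -0.0]
force: [0.8, 0.1, -0.3]
width: 0.651
gripper_force: 12.0
tool at [0.6337 0.0158 0.0935]
shift cm [ 0.03 -0.02  0.84] M [[1.0, -0.0, -0.0], [-0.0, -1.0, -0.0], [-0.0, 0.0, -1.0]]
```

```bash
python3 -m creep '4.8 0.03 0 0.2 0 0 0;4.8 0.03 0 0.4 0 0 0;4.8 0.03 0 0.6 0 0 0;4.8 0.03 0 0.6 0 0 0'; python3 -m creep '4.8 0 0 0.15 0 0 0;4.8 0 0 0.24 0 0 0;4.8 0 0 0.24 0 0 0;4.8 0 0 0.24 0 0 0'
```

```text
clock: 28.48
position: [0.6338, 0.0158, 0.0873]
ee_rot: [3.142, 0.0, -0.001]
force: [-0.1, -0.1, -0.1]
width: 0.649
gripper_force: 12.0
clock: 28.98
position: [0.6339, 0.0158, 0.0852]
ee_rot: [3.142, -0.0, 0.0]
force: [-1.1, -0.3, 0.4]
width: 0.651
gripper_force: 12.0
```

At home height with no force; release, back off and inspect.

```bash
python3 -m creep '6.6 0 0 0 0 0 0;7.6 0 0 0 0 0 0;9.1 0 0 0 0 0 0;9.1 0 0 0 0 0 0;9.1 0 0 0 0 0 0'; python3 -m creep '9.1 0 0 -5 0 0 0;9.1 0 0 -10 0 0 0;9.1 -5 0 -11 0 0 0;9.1 -8 0 -11 0 0 0;9.1 -8 0 -11 0 0 0'; python3 -c "
from h import *
look('w14'); snap('side','s14'); snap('scene','c14')
q=wfind([('w14','c_w14')],((45,80,30),(85,255,255)),[(.03,0),(.03,.018)],[.634,.0158,.056],.056)
a=cv2.imread('pics/w14_raw.png')[30:230,150:350];p=proj('side',[.634,.016,.04]).astype(int);b=cv2.imread('pics/s14_raw.png')[p[1]-35:p[1]+35,p[0]-35:p[0]+35]
p=proj('scene',[.634,.016,.04]).astype(int);c=cv2.imread('pics/c14_raw.png')[p[1]-35:p[1]+35,p[0]-35:p[0]+35]
f=lambda x:cv2.resize(x,(260,260),interpolation=cv2.INTER_CUBIC)
cv2.imwrite('pics/f14.png',np.hstack([f(a),f(b),f(c)]))"
```

```text
clock: 29.6
position: [0.6339, 0.0158, 0.0851]
ee_rot: [3.142, 0.0, -0.0]
force: [0.6, 0.2, -0.3]
width: 0.987
gripper_force: 0.0
clock: 30.22
position: [0.5522, 0.0158, 0.1956]
ee_rot: [3.141, 0.001, -0.001]
force: [1.2, 0.2, -0.6]
width: 0.992
gripper_force: 0.0
w14 [252.4  81. ] area 5585 model 5594
xy at z 0.056 [0.6344 0.0164] 0.0
```

View pics/f14.png

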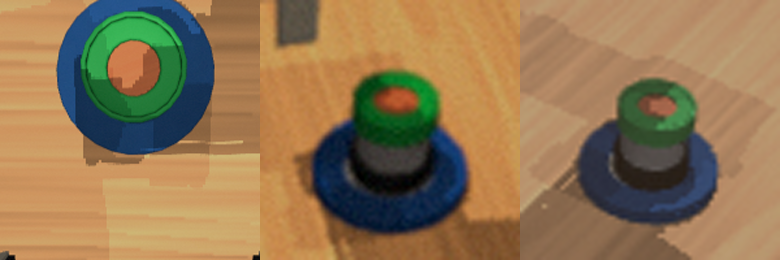

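The three crops (wrist, side, scene) show the whole stack upright and level. The cap sits at (133,67) in the wrist crop with copper visible through its window, and its size matches the home height.

```bash
python3 -c "
from cell import job
print(job.sign_off())"
```

```text
the job is handed in; nothing more can be done
None
```

The stack is built on the base in the order asked (cushion, block, copper blank, cap), each piece measured at home height before the next went on, and the job was handed in at about 30 s; the yellow and white blanks were not touched.

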